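# Set and lock the air regulator

### The arm

A 6-joint arm with a two-finger parallel gripper is mounted at the origin on a cart in front of the work surface, level with it; the furniture and walls round the work are solid. World frame = base frame: x ahead of the robot, y to its left, z up, the work surface at z = 0. Lengths are in m, angles in rad, forces in N, time in s.
With the tool pointing down it reaches from about 0.425 to 0.95 m from the base axis. Payload 14.7 kg.
Tool frame: the origin (TCP) lies on the front face of the gripper's body, between the roots of the fingers; the fingertips stand 73 mm ahead of it and the grasp point (between the pads) lies 54 mm ahead of it (ctrl.grip_point_offset is the distance from the TCP to the grasp point, in m); x points along the fingers, y is the direction in which the jaws open and shut, and the axes are right-handed (so a half turn about x gives the same grasp; the last joint's range is limited). The gripper opens to 85 mm and grips with 20 to 120 N. Pads are 22 mm wide; open, the fingers measure 114 mm over their backs; the gripper's body (76 mm by 85 mm) begins 54 mm behind the grasp point. The pads swing forward as they close: fully open they stand 13 mm farther back than shut.
Start: joints at [-1.356, 0.48, 1.596, -0, 1.065, -0.047], TCP at [0.168, -0.628, 0.304] pointing down, gripper open.
Joint ranges: [-2.75, 2.75], [-0.82, 2.05], [0.23, 2.67], [-1.56, 4.7], [0.09, 2.69], [-2.92, 2.92]. Speed limits (rad/s): [1.89, 1.89, 2.39, 3.01, 3.01, 3.01].

### API

Orientations are given as a unit quaternion [w, x, y, z].
In Python, from plant import ctrl, eyes, nets gives the robot as it stands.
- The arm moves only by the shell command python3 -m crank 'ROWS' [OPENING] [FORCE]. ROWS is a JSON object of lists of equal length, an entry for each row: "travel": the shift along the tool's x, y, z in mm, a list of three; "yaw": the turn about the tool's x in degrees. In form: {"travel": [[tx, ty, tz], ...], "yaw": [yaw, ...]}. A call has 1 to 10 rows; each row is the pose to reach, as a shift and turn from the pose commanded when the call began, along the tool's axes at that moment; what a row does not reach only later rows make up. A row lasts 1/10 s, in which the tool goes at most 50 mm and 8.59 degrees, less where a joint would pass 70% of its speed; a pose out of reach is approached as far as the arm can. A call with a gripper value outside its range is refused whole. OPENING is the opening in per cent of the stroke, from 0 (shut) to 100 (fully open), set as the call begins (- or left out, the last holds). The fingers move at their own pace and stop on an object; FORCE is the grip in N (left out, the last holds). Time passes only in rows, so rows that repeat a pose let the fingers close. It gives the time, the measured TCP pose, the force and the opening at its end, in the units of the state.
- ctrl.get_state(): the state, without advancing time (a new reading comes with each control period).
- eyes.capture(name): name is "scene" or "top"; returns a dict with "pixels" (480x640x3 uint8, red, green, blue), "fx", "fy", "cx", "cy" (pixels), "R" (3x3) and "t" (3): a world point X has camera coordinates R X + t. Camera axes: x right, y down, z forward; pixel columns grow to the right and rows downward; lengths in m; the calibration is good to about 2 mm. A picture is of the moment at which its call begins. There is no depth.
- ctrl.hand_in(): hands the job in, once; it reports no verdict.
Trained networks look in a picture, given as the dict that the camera call returned (one of the last four; its "shot" number tells which), for a name from the list of things; names that differ only in an ending like _2 or _b are one class to them, and where a whole thing is asked for, a point or a joint stands for the part that bears it (a point fixed in the world has none). Each returns a list of dicts, best first, with "score" (0 to 1); they miss things now and then, are a little off and sometimes report something else, mostly with a low value. They report only what shows in the picture. A call takes as long as a camera call. They do not tell look-alikes from the thing itself.
- nets.search_frame(picture, thing): "box" ([centre column, centre row, width, height] in pixels, round what is visible of it).
- nets.masks_of(picture, thing): "region" (480x640 bool, what is visible of it) and "box" ([centre column, centre row, width, height] in pixels, round what is visible of it).
The state is a dict: "clock": time; "q": joint angles; "qvel": joint speeds; "tau": joint torques, N m; "eef_pos": TCP position; "tool_rot": TCP orientation; "force": force on the tool from outside, world axes, zero at the start; "torque": the same for the moment, N m; "width": finger opening in m.
Only numpy, scipy, OpenCV 4.12 (cv2) and the standard library are available. Lean on these libraries where they do the work, as an engineer would, in place of code of your own. Each camera call takes 0.05 s, during which the arm holds its last target.

### The job

Set the bench air regulator for the staple gun: pull its black knob up to unlock it, turn it clockwise until its white pointer is in the red band of the dial, find the one lock notch hidden somewhere in that band, push the knob down there until it is fully home and locked, and let go. Nothing marks the notch, so feel for it by turning slowly under a light push; never twist the knob while it is locked and never force it down hard, or the lock teeth break. Leave the other things on the bench where they are.

Things in the scene. Friction and masses are not known exactly. Their poses are not given: they have to be found in the camera images.
- regulator: grey and aluminium bench air regulator, bolted down: foot plate 120x100x8 mm, round grey dial plate 86 mm across whose top is 62 mm above the bench, black knob on top with a vertical axis. Origin at the centre of the foot plate's underside, straight below the knob's axis; +z up; -x is the front, with a small round gauge
- knob_grip (a point): point on the knob's vertical axis, inside the upper part of its black bar grip and 106 mm above the bench when the knob is home. The bar is 46 mm long (along this point's x), 20 mm thick (along its y, pinch it here) and 44 mm tall: its top lies 15 mm above this point. A round skirt 58 mm across starts 27 mm below this point. The white pointer is at the -x end of the bar. The point turns and rises with the knob
- knob_pointer (a point): outer end of the white pointer line on the skirt of the knob, 26 mm from the axis; its x axis is the one of the knob
- band_mid (a point): middle of the red band on the dial plate, 38.5 mm from the knob's axis, at knob_turn 1.05. The band runs from 0.69 to 1.41 rad. The one lock notch lies where the pointer reads 0.75 to 1.35 (differs each time, unmarked), with 0.035 rad of play either way; beside it the key rides on the flat top of the collar with the knob at 0.006. The lock teeth break above 25 N
- knob_lift (a joint): height of the knob in m: 0 fully home (locked when in a notch), stops at 0.012. A brass key 5 mm wide under the skirt leaves its notch at 0.006; below that height the knob is locked against turning. Friction of about 4 N holds the knob at any height
- knob_turn (a joint): angle of the knob in rad: 0 with the white pointer to the front of the regulator (-x), growing clockwise seen from above; stops at -0.25 and 1.6. At the start it is locked near 0 (in a notch of about 0.05 rad play either way). Turning it takes less than 0.1 N m when it is unlocked and not pushed down
- stapler_c (a point): bystander: centre of the green staple gun lying on the bench, 143x192x34 mm
- tape_c (a point): bystander: centre of the yellow tape measure, 65x71x65 mm
- roll_c (a point): bystander: centre of the roll of masking tape lying flat, 100 mm across, 24 mm high
Not all that is in view belongs to the job. Several things have the shape of the regulator; the one meant has the colours described above.

How it is judged:
By the outcome, as a careful person would: the job done as asked, in the order asked, and still so for the second after the job is handed in, with the robot touching nothing.
It also fails if it takes over 54 s, if anything falls off the work surface, if the arm or the gripper's body presses on something with over 40 N, if the wrist force passes 120 N, or if a joint passes its speed limit or range.

## Working session

There is one attempt and no reset: what is moved stays moved. The work goes in short steps, Python scripts to look and compute and a shell command to move; the robot and the scene stay as the last step left them, time stands still between calls to the robot, and variables do not carry over. Pictures are saved under pics/ and viewed, and the job is handed in when it is done.

```bash
ls; mkdir -p pics; python3 - <<'E'
from plant import ctrl,eyes,nets
import cv2,numpy as np
print(ctrl.get_state())
for n in("scene","top"):
    p=eyes.capture(n); cv2.imwrite(f"pics/{n}0.png",p["pixels"][:,:,::-1])
    print(n,p["fx"],p["fy"],p["cx"],p["cy"],np.round(p["R"],4).tolist(),p["t"])
    for t in("regulator","knob_grip","knob_pointer"):
        for d in nets.search_frame(p,t): print(t,np.round(d["box"],1),round(d["score"],2))
E
```

```text
pics
{'clock': 0.0, 'q': array([-1.35559834e+00,  4.80841207e-01,  1.59687305e+00,  1.22290490e-05,
        1.06509183e+00, -4.65854623e-02]), 'qvel': array([-8.30979266e-04, -3.17792171e-05,  1.30825942e-03, -1.99501762e-03,
       -2.61285786e-04,  1.26837290e-03]), 'tau': array([ 8.95410951e-03, -9.50624871e+01, -4.30194676e+01,  7.28308860e-04,
        1.19753386e-02, -1.05479730e-04]), 'eef_pos': array([ 0.16818582, -0.62752986,  0.30326656]), 'tool_rot': array([-0.09186047, -0.70102591, -0.09271608,  0.70109062]), 'force': array([0.00766645, 0.78837801, 0.43738038]), 'torque': array([-0.04752326,  0.00950981,  0.0262541 ]), 'width': 0.08543571103423338}
scene 533.4866965105291 533.4866965105291 327.4153750038921 241.05638134431538 [[-0.5913, -0.8062, -0.0209], [-0.5066, 0.3914, -0.7682], [0.6275, -0.4436, -0.6398]] [0.43842454 0.26041333 1.04767516]
regulator [301.6 293.3  60.5  69.8] 0.7
regulator [357.4 250.8  57.1  67.3] 0.68
knob_grip [301.1 274.6  29.5  33.5] 0.88
knob_grip [357.  232.9  28.2  26.7] 0.69
knob_pointer [356.1 231.8  24.5  28.9] 0.93
knob_pointer [297.1 272.9  22.8  30.4] 0.77
top 450.0535534965169 450.0535534965169 317.16426382685364 238.90409577841743 [[-0.0051, -0.9999, 0.014], [-0.9807, 0.0023, -0.1956], [0.1955, -0.0147, -0.9806]] [0.18700092 0.51031523 1.02049953]
regulator [355.4 254.9  49.1  52.5] 0.76
regulator [280.6 266.6  42.8  49.2] 0.76
knob_grip [357.8 245.3  24.2  27. ] 0.84
knob_grip [276.  261.1  26.3  22.3] 0.72
knob_pointer [275.2 260.1  25.2  25.8] 0.86
knob_pointer [358.1 247.9  27.1  26.5] 0.71
```

View pics/scene0.png

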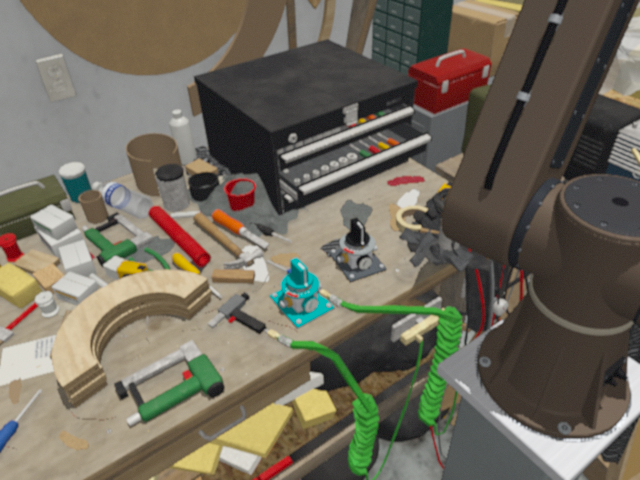

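View pics/top0.png

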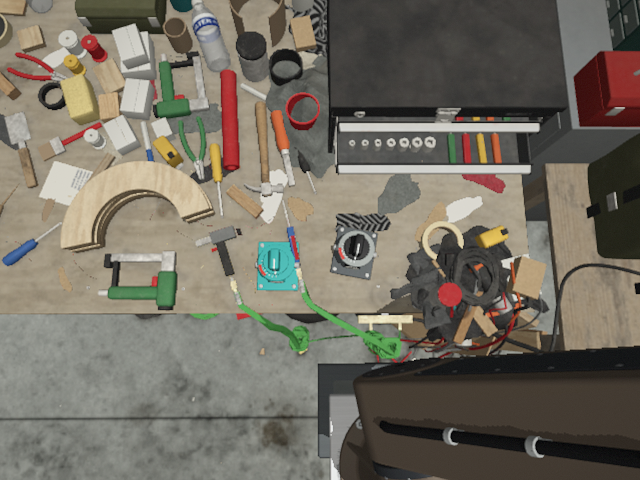

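```bash
python3 - <<'E'
import cv2,numpy as np
a=cv2.imread("pics/scene0.png")[180:350,240:410]; b=cv2.imread("pics/top0.png")[200:300,240:400]
a=cv2.resize(a,(600,600),interpolation=3)
cv2.imwrite("pics/sc_crop.png",a)
cv2.imwrite("pics/top_crop.png",cv2.resize(b,(800,500),interpolation=3))
E
```

```text
(no output)
```

View pics/sc_crop.png

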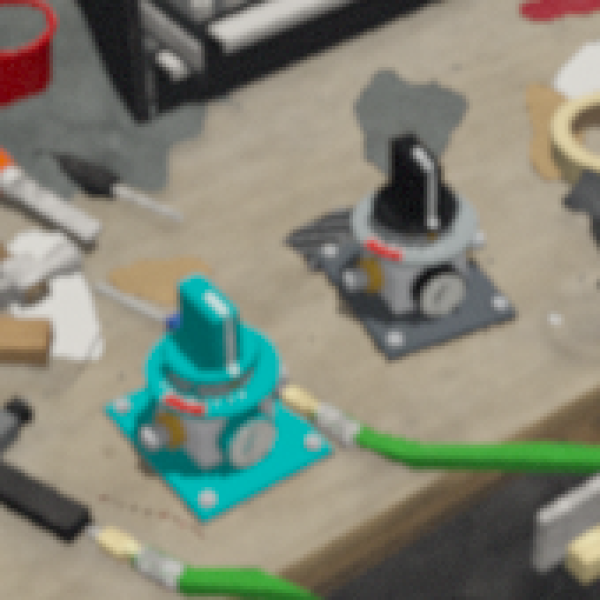

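View pics/top_crop.png

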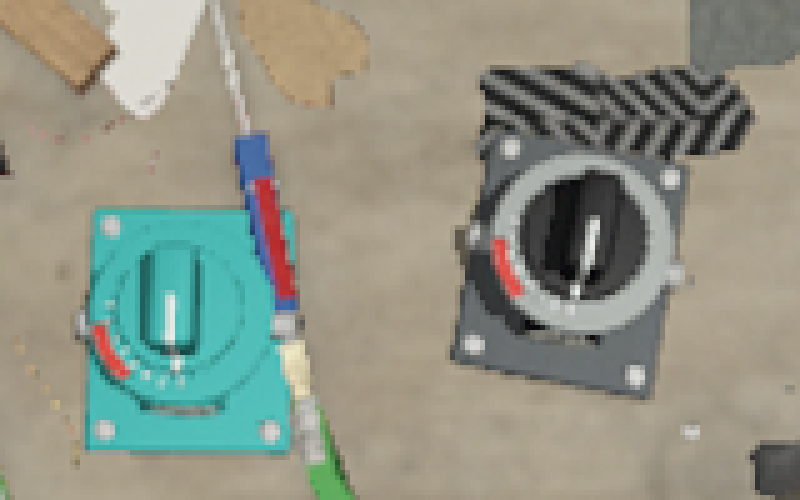

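The two candidates are the teal one (scene 301,293; top 277,265) and the grey one with the black knob (scene 357,250; top 355,250). The crop shows that the second has the grey body, aluminium dial and black knob described, so it is the one meant. Next I measure its pose.

```bash
cat > h.py <<'E'
import numpy as np,cv2
def bp(p,uv,z):
    R=np.array(p["R"]);t=np.array(p["t"]);c=-R.T@t
    d=R.T@np.array([(uv[0]-p["cx"])/p["fx"],(uv[1]-p["cy"])/p["fy"],1.])
    return c+d*(z-c[2])/d[2]
def pr(p,X):
    c=np.atleast_2d(X)@np.array(p["R"]).T+p["t"]
    return np.c_[c[:,0]/c[:,2]*p["fx"]+p["cx"],c[:,1]/c[:,2]*p["fy"]+p["cy"]]
def crop(p,u0,v0,w,h,s,name,pts=()):
    im=cv2.resize(p["pixels"][v0:v0+h,u0:u0+w,::-1],(w*s,h*s),interpolation=3)
    for (u,v),c in pts: cv2.circle(im,(int((u-u0+.5)*s),int((v-v0+.5)*s)),2,c,-1)
    cv2.imwrite(name,im)
E
python3 - <<'E'
from plant import eyes,ctrl
from h import *
p=eyes.capture("top"); s=eyes.capture("scene")
S=[(342.2,229.6),(374.2,235.6),(334.6,268.8),(367,275.2)]
W=np.array([bp(p,np.array(u)-.5,.01) for u in S]); print(W.round(4)); c=W.mean(0)
fx=(W[2]+W[3]-W[0]-W[1])/2; print(c,np.linalg.norm(fx),np.linalg.norm(W[1]-W[0]),"front dir deg",np.degrees(np.arctan2(fx[1],fx[0])))
yx=-(fx); yaw=np.arctan2(yx[1],yx[0]);print("yaw",yaw)
def model(c,yaw):
    R=np.array([[np.cos(yaw),-np.sin(yaw)],[np.sin(yaw),np.cos(yaw)]]);P=[]
    for sx in(-.06,.06):
        for sy in(-.05,.05): P.append((*(c[:2]+R@[sx,sy]),.008))
    for a in np.arange(0,6.28,.2): P.append((*(c[:2]+R@[.043*np.cos(a),.043*np.sin(a)]),.062))
    for a in np.arange(0,6.28,.3): P.append((*(c[:2]+R@[.029*np.cos(a),.029*np.sin(a)]),.079))
    for sx in(-.023,.023):
        for sy in(-.01,.01): P.append((*(c[:2]+R@[sx,sy]),.121))
    return np.array(P)
M=model(c,yaw)
crop(p,300,190,110,110,6,"pics/t1.png",[(u,(255,0,255)) for u in pr(p,M)])
crop(s,310,180,100,110,6,"pics/s1.png",[(u,(255,0,255)) for u in pr(s,M)])
E
```

```text
[[0.5434 0.1236 0.01  ]
 [0.5281 0.0446 0.01  ]
 [0.4457 0.1437 0.01  ]
 [0.4298 0.0651 0.01  ]]
[0.48675859 0.09422616 0.01      ] 0.10005246330334282 0.08046710199998917 front dir deg 168.3190701897277
yaw -0.20387068488360804
```

View pics/t1.png

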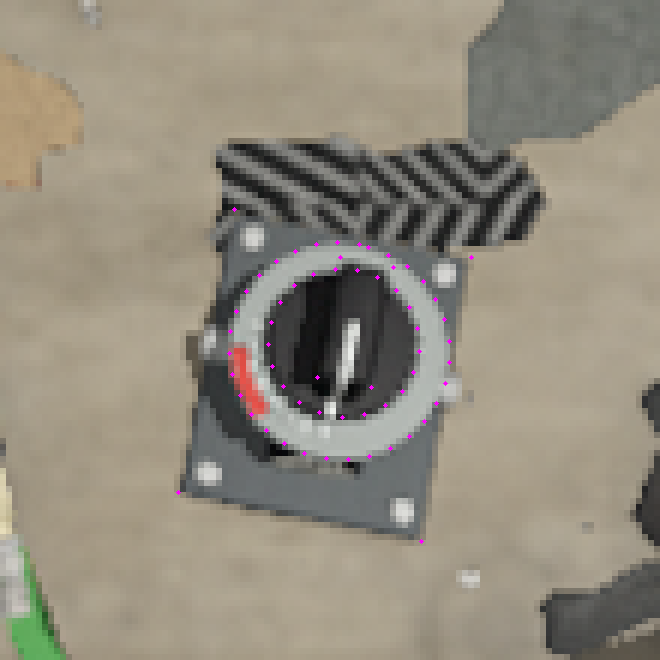

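View pics/s1.png

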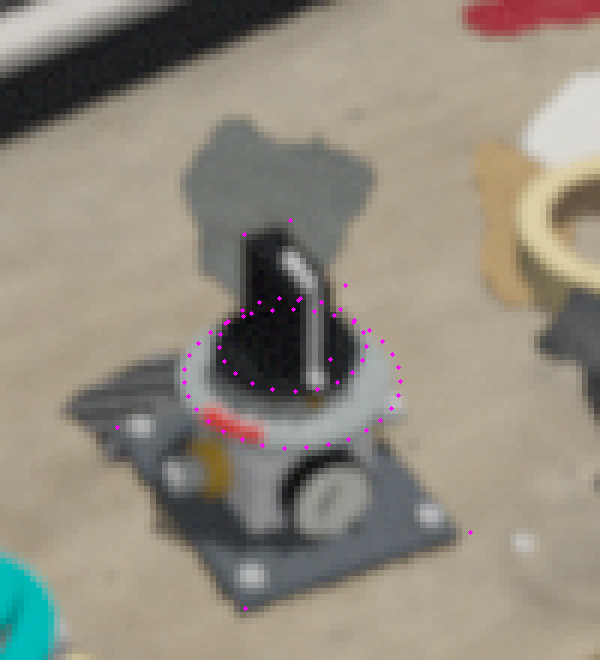

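The model fits: screws are 100 x 80 mm apart, and the dial and skirt circles line up in the top view and within about 1.5 px in the scene view. The knob axis is at about (0.487, 0.0945), with yaw -0.204. Now I work out the approach in tool axes.

```bash
cat >> h.py <<'E'
from scipy.spatial.transform import Rotation as Ro
C=np.array([.4870,.0946]); YAW=-.204
def rt(q): return Ro.from_quat([q[1],q[2],q[3],q[0]]).as_matrix()
def go(st,xyz,turn=0.):
    """needed travel mm in tool axes & yaw deg so tool y is along knob y at knob_turn=turn"""
    R=rt(st["tool_rot"]); tr=R.T@(np.array(xyz)-st["eef_pos"])*1000
    a=YAW-turn; ky=np.array([-np.sin(a),np.cos(a),0])
    l=R.T@ky; y=np.degrees(np.arctan2(l[2],l[1])); 
    return tr.round(1),round(y,2),round((y+180)%360-180 if 0 else y-180*np.sign(y),2)
E
python3 - <<'E'
from plant import ctrl
from h import *
st=ctrl.get_state(); print(st["clock"]); print(rt(st["tool_rot"]).round(3))
for w in [(.33,-.43,.30),(.45,-.15,.30),(*C,.30),(*C,.16)]: print(w,go(st,w))
E
```

```text
0.5
[[ 0.     0.259 -0.966]
 [ 0.    -0.966 -0.259]
 [-1.    -0.    -0.   ]]
(0.33, -0.43, 0.3) (array([   3.9, -149.2, -207.4]), np.float64(-153.31), np.float64(26.69))
(0.45, -0.15, 0.3) (array([   3.9, -388.6, -395.8]), np.float64(-153.31), np.float64(26.69))
(np.float64(0.487), np.float64(0.0946), 0.3) (array([   3.9, -615.3, -494.9]), np.float64(-153.31), np.float64(26.69))
(np.float64(0.487), np.float64(0.0946), 0.16) (array([ 143.9, -615.3, -494.9]), np.float64(-153.31), np.float64(26.69))
```

```bash
python3 -m crank '{"travel":[[0,-25,-35],[-5,-50,-70],[-10,-75,-105],[-15,-100,-140],[-15,-125,-175],[-15,-150,-205],[-15,-184,-234],[-15,-218,-261],[-15,-252,-288],[-15,-286,-315]],"yaw":[-8,-16,-24,-32,-40,-48,-56,-64,-72,-80]}' 100 20; python3 - <<'E'
from plant import ctrl
from h import *
st=ctrl.get_state(); print(st["clock"],st["q"].round(3),st["eef_pos"])
for w in [(.45,-.15,.30),(*C,.30),(*C,.24)]: print(w,go(st,w))
E
```

```text
clock: 1.5
eef_pos: [0.3989, -0.2685, 0.3191]
tool_rot: [0.523, 0.476, 0.522, -0.476]
force: [0.6, 0.4, -0.8]
width: 0.0853
1.5 [-0.655  0.226  1.954  0.     0.961 -0.748] [ 0.39890387 -0.26845504  0.31909371]
(0.45, -0.15, 0.3) (array([  19.1,   61.8, -113.2]), np.float64(-72.99), np.float64(107.01))
(np.float64(0.487), np.float64(0.0946), 0.3) (array([  19. ,  121.4, -353.3]), np.float64(-72.99), np.float64(107.01))
(np.float64(0.487), np.float64(0.0946), 0.24) (array([  79. ,  121.3, -353.4]), np.float64(-72.99), np.float64(107.01))
```

```bash
python3 -m crank '{"travel":[[0,20,-40],[0,40,-80],[5,60,-115],[10,72,-160],[15,84,-205],[20,96,-250],[30,108,-300],[40,118,-335],[45,121,-353],[50,121,-353]],"yaw":[-8,-16,-24,-32,-40,-48,-56,-64,-72,-73]}'; python3 - <<'E'
from plant import ctrl,eyes
from h import *
s=eyes.capture("scene");p=eyes.capture("top")
st=ctrl.get_state(); print(st["clock"],st["q"].round(3),st["eef_pos"])
for w in [(*C,.25),(*C,.16)]: print(w,go(st,w))
crop(s,270,100,160,140,4,"pics/s2.png");crop(p,290,150,130,130,4,"pics/t2.png")
E
```

```text
clock: 2.5
eef_pos: [0.4884, 0.0944, 0.2686]
tool_rot: [0.704, 0.071, 0.703, -0.071]
force: [-0.1, -0.6, 0.2]
width: 0.0856
2.6 [ 0.126  0.312  1.98  -0.     0.851 -1.235] [0.48788879 0.09221542 0.26836636]
(np.float64(0.487), np.float64(0.0946), 0.25) (array([18.4,  2.2, -1.3]), np.float64(-0.33), np.float64(179.67))
(np.float64(0.487), np.float64(0.0946), 0.16) (array([108.4,   2.2,  -1.3]), np.float64(-0.33), np.float64(179.67))
```

View pics/s2.png

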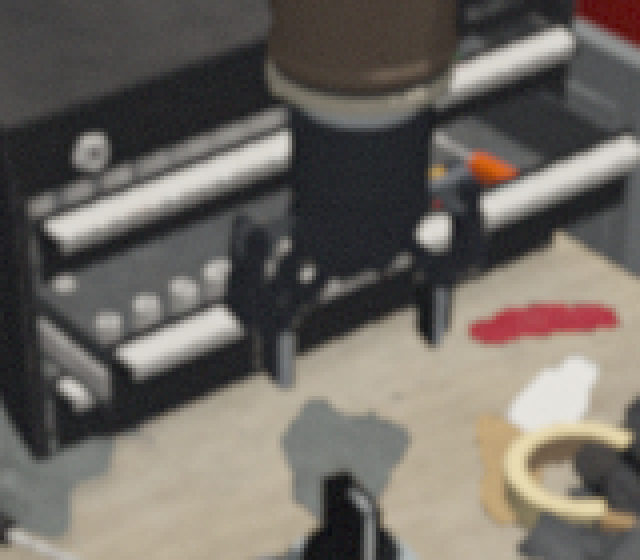

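The crop shows the open gripper straight above the black knob (fingers at about crop 285,370 and 437,330, knob at 350,490). It is still settling, so I go down partway and re-measure.

```bash
python3 -m crank '{"travel":[[15,0,0],[30,0,0],[45,0,0],[60,0,0],[60,0,0],[60,0,0]],"yaw":[0,0,0,0,0,0]}'; python3 - <<'E'
from plant import ctrl
from h import *
st=ctrl.get_state(); print(st["clock"],st["eef_pos"],st["force"].round(2),st["torque"].round(3))
print(go(st,(*C,.16)))
E
```

```text
clock: 3.2
eef_pos: [0.4884, 0.0913, 0.2093]
tool_rot: [0.703, 0.075, 0.703, -0.075]
force: [-0.6, 0.7, 0.5]
width: 0.0854
3.2 [0.48837821 0.09134578 0.20934321] [-0.59  0.75  0.49] [ 0.039 -0.022  0.055]
(array([49.3,  2.9, -2. ]), np.float64(-0.46), np.float64(179.54))
```

```bash
python3 -m crank '{"travel":[[5,3,-2],[15,3,-2],[30,3,-2],[42,3,-2],[49,3,-2],[49,3,-2],[49,3,-2]],"yaw":[-0.5,-0.5,-0.5,-0.5,-0.5,-0.5,-0.5]}'; python3 - <<'E'
from plant import ctrl,eyes
from h import *
s=eyes.capture("scene")
st=ctrl.get_state(); print(st["clock"],st["eef_pos"],st["force"].round(2),st["torque"].round(3))
print(go(st,(*C,.16)))
crop(s,290,160,130,130,5,"pics/s3.png")
E
```

```text
clock: 3.9
eef_pos: [0.487, 0.0955, 0.1599]
tool_rot: [0.703, 0.071, 0.704, -0.071]
force: [0.5, 0.1, 1.3]
width: 0.0854
3.95 [0.48715274 0.09553821 0.16016805] [ 0.25 -0.52 -0.  ] [-0.053  0.033  0.025]
(array([ 0.2, -0.9,  0. ]), np.float64(0.19), np.float64(-179.81))
```

View pics/s3.png

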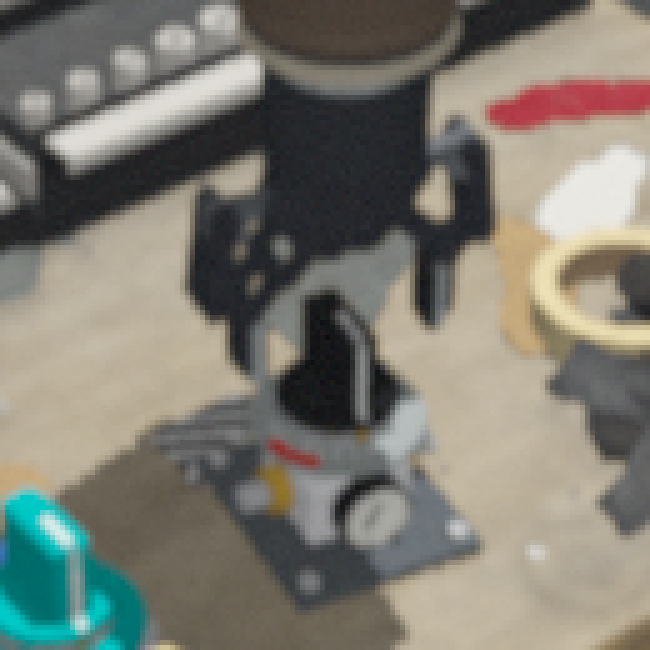

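The fingers straddle the bar (crop 335,350) with clear space on both sides, so I close gently.

```bash
python3 -m crank '{"travel":[[0,0,0],[0,0,0],[0,0,0],[0,0,0],[0,0,0],[0,0,0],[0,0,0],[0,0,0],[0,0,0],[0,0,0]],"yaw":[0,0,0,0,0,0,0,0,0,0]}' 10 30; python3 - <<'E'
from plant import ctrl,eyes
from h import *
st=ctrl.get_state(); print(st["clock"],st["eef_pos"],st["force"].round(2),st["torque"].round(3),st["width"]); print(go(st,(*C,.16)))
E
```

```text
clock: 4.95
eef_pos: [0.4871, 0.096, 0.1602]
tool_rot: [0.704, 0.071, 0.703, -0.071]
force: [-1.6, 8.4, 5.5]
width: 0.0197
4.95 [0.48714686 0.09601247 0.16020842] [-1.56  8.36  5.5 ] [1.358 0.206 0.018] 0.019727697474226424
(array([ 0.2, -1.4,  0.1]), np.float64(0.18), np.float64(-179.82))
```

```bash
python3 -m crank '{"travel":[[0,0.5,0],[0,0.5,0],[0,0.5,0]],"yaw":[0,0,0]}'; python3 - <<'E'
from plant import ctrl,eyes
from h import *
for i in range(2):
  st=ctrl.get_state(); print(st["clock"],st["eef_pos"],st["force"].round(2),st["torque"].round(3),st["width"])
E
```

```text
clock: 5.25
eef_pos: [0.4872, 0.0962, 0.1602]
tool_rot: [0.704, 0.071, 0.703, -0.071]
force: [-1.0, 2.1, 6.5]
width: 0.0199
5.25 [0.48715764 0.09618791 0.16019636] [-0.96  2.09  6.52] [0.455 0.201 0.086] 0.019928008629634033
5.25 [0.48715764 0.09618791 0.16019636] [-0.96  2.09  6.52] [0.455 0.201 0.086] 0.019928008629634033
```

```bash
python3 -m crank '{"travel":[[-2,0.1,0],[-4,0.1,0],[-6,0.1,0],[-8,0.1,0],[-10,0.1,0],[-10,0.1,0],[-10,0.1,0]],"yaw":[0,0,0,0,0,0,0]}'; python3 - <<'E'
from plant import ctrl,eyes
from h import *
s=eyes.capture("scene")
st=ctrl.get_state(); print(st["clock"],st["eef_pos"],st["force"].round(2),st["torque"].round(3),st["width"])
crop(s,290,160,130,130,5,"pics/s4.png")
E
```

```text
clock: 5.95
eef_pos: [0.4871, 0.0962, 0.1702]
tool_rot: [0.704, 0.071, 0.703, -0.071]
force: [-0.3, 4.3, 3.1]
width: 0.0193
6.0 [0.48715355 0.09617289 0.17013137] [0.26 5.53 3.59] [ 0.716 -0.009  0.009] 0.019651470981829317
```

View pics/s4.png

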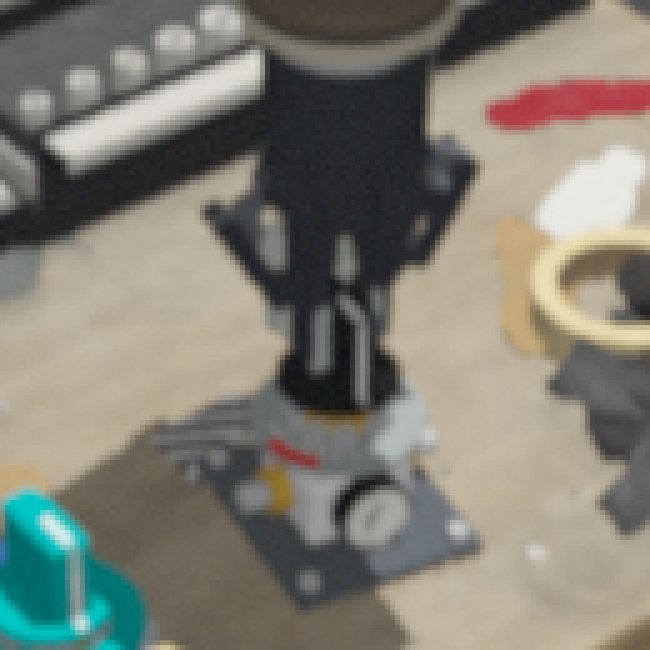

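The knob has risen: the brass collar shows under the skirt at crop (335,415). Now I turn it to just short of the band with the knob up.

```bash
python3 -m crank '{"travel":[[0,0,0],[0,0,0],[0,0,0],[0,0,0],[0,0,0],[0,0,0],[0,0,0],[0,0,0],[0,0,0],[0,0,0]],"yaw":[2,6,10,15,20,25,30,34,37,37]}'; python3 - <<'E'
from plant import ctrl,eyes
from h import *
s=eyes.capture("scene");p=eyes.capture("top")
st=ctrl.get_state(); print(st["clock"],st["eef_pos"],st["force"].round(2),st["torque"].round(3),st["width"])
print("tool turn",-np.radians(go(st,(*C,.16))[1]))
crop(s,290,160,130,130,5,"pics/s5.png");crop(p,300,190,110,110,5,"pics/t5.png")
E
```

```text
clock: 7.0
eef_pos: [0.487, 0.0961, 0.17]
tool_rot: [0.645, 0.291, 0.645, -0.291]
force: [-1.0, 4.1, 2.1]
width: 0.0195
7.1 [0.48693504 0.09607735 0.16993546] [-1.27  3.52  2.76] [ 0.647  0.185 -0.034] 0.01932324170688594
tool turn 0.6408849013323178
```

View pics/s5.png

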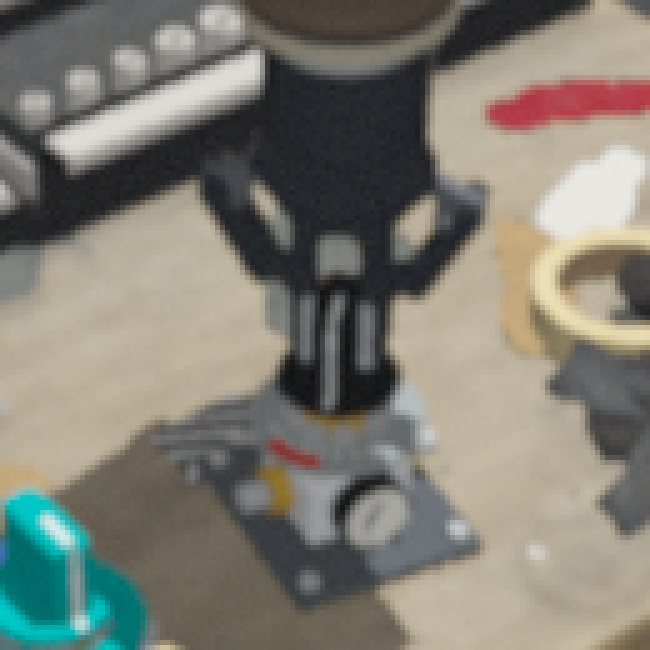

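The pointer has followed the gripper and is now at crop (328,405), just before the red band. I lower towards the collar top.

```bash
python3 -m crank '{"travel":[[1,0.2,0],[2,0.2,0],[3,0.2,0],[3,0.2,0]],"yaw":[0,0,0,0]}' ; python3 -m crank '{"travel":[[0.3,0,0],[0.6,0,0],[0.6,0,0]],"yaw":[0,0,0]}';python3 -m crank '{"travel":[[0.2,0,0],[0.4,0,0],[0.4,0,0]],"yaw":[0,0,0]}'
```

```text
clock: 7.5
eef_pos: [0.487, 0.0961, 0.1666]
tool_rot: [0.645, 0.29, 0.645, -0.29]
force: [-1.2, 1.8, -2.2]
width: 0.0198
clock: 7.8
eef_pos: [0.487, 0.0962, 0.1662]
tool_rot: [0.645, 0.29, 0.645, -0.29]
force: [-1.9, 1.2, 1.5]
width: 0.0199
clock: 8.1
eef_pos: [0.487, 0.0961, 0.166]
tool_rot: [0.645, 0.29, 0.645, -0.29]
force: [-3.7, -0.1, 5.4]
width: 0.0194
```

```bash
python3 -m crank '{"travel":[[0.2,0,0],[0.4,0,0],[0.4,0,0]],"yaw":[0,0,0]}';python3 -m crank '{"travel":[[0.2,0,0],[0.4,0,0],[0.4,0,0]],"yaw":[0,0,0]}'
```

```text
clock: 8.4
eef_pos: [0.4871, 0.0961, 0.1658]
tool_rot: [0.645, 0.29, 0.645, -0.29]
force: [-5.1, 0.1, 10.6]
width: 0.0194
clock: 8.7
eef_pos: [0.4872, 0.0961, 0.1656]
tool_rot: [0.645, 0.29, 0.645, -0.29]
force: [-5.7, -0.5, 14.5]
width: 0.0198
```

On the collar with about 14 N of push, below the 25 N limit. Now I feel for the notch in 2° steps.

```bash
python3 -m crank '{"travel":[[-0.2,0,0],[-0.2,0,0],[-0.2,0,0],[-0.2,0,0]],"yaw":[0.5,1,1.5,2]}';cat > f.py <<'E'
from plant import ctrl
from h import *
st=ctrl.get_state(); print("  turn %.3f z %.2f Fz %.1f Tz %.2f"%(-np.radians(go(st,(*C,.16))[1]),st["eef_pos"][2]*1e3,st["force"][2],st["torque"][2]), "t",st["clock"])
E
python3 f.py
```

```text
clock: 9.1
eef_pos: [0.4871, 0.0961, 0.1656]
tool_rot: [0.64, 0.302, 0.64, -0.302]
force: [-4.1, -0.2, 10.3]
width: 0.0192
  turn 0.678 z 165.58 Fz 10.3 Tz 0.17 t 9.1
```

```bash
python3 -m crank '{"travel":[[0,0,0],[0,0,0],[0,0,0],[0,0,0]],"yaw":[0.5,1,1.5,2]}' >/dev/null; python3 f.py
```

```text
turn 0.712 z 165.57 Fz 10.9 Tz 0.21 t 9.5
```

```bash
python3 -m crank '{"travel":[[0,0,0],[0,0,0],[0,0,0],[0,0,0]],"yaw":[0.5,1,1.5,2]}' >/dev/null; python3 f.py
```

```text
turn 0.747 z 165.56 Fz 12.0 Tz 0.21 t 9.9
```

```bash
python3 -m crank '{"travel":[[0,0,0],[0,0,0],[0,0,0],[0,0,0]],"yaw":[0.5,1,1.5,2]}' >/dev/null; python3 f.py
```

```text
turn 0.782 z 165.58 Fz 12.4 Tz 0.27 t 10.3
```

```bash
python3 -m crank '{"travel":[[0,0,0],[0,0,0],[0,0,0],[0,0,0]],"yaw":[0.5,1,1.5,2]}' >/dev/null; python3 f.py
```

```text
turn 0.817 z 165.62 Fz 11.1 Tz 0.26 t 10.7
```

```bash
python3 -m crank '{"travel":[[0,0,0],[0,0,0],[0,0,0],[0,0,0]],"yaw":[0.5,1,1.5,2]}' >/dev/null; python3 f.py
```

```text
turn 0.852 z 165.65 Fz 12.7 Tz 0.19 t 11.1
```

```bash
python3 -m crank '{"travel":[[0,0,0],[0,0,0],[0,0,0],[0,0,0]],"yaw":[0.5,1,1.5,2]}' >/dev/null; python3 f.py; python3 - <<'E'
from plant import eyes
from h import *
s=eyes.capture("scene"); crop(s,290,160,130,130,5,"pics/s6.png")
E
```

```text
turn 0.887 z 165.63 Fz 13.0 Tz 0.24 t 11.5
```

View pics/s6.png

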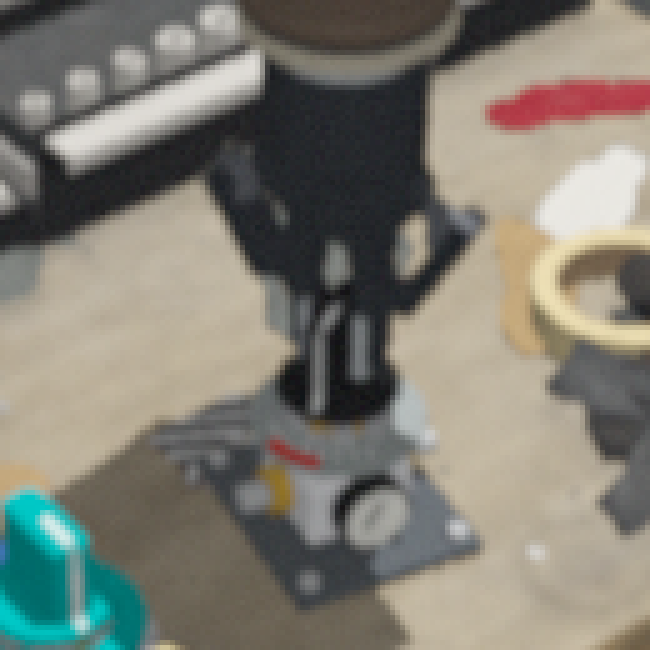

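The pointer (crop 318,410) keeps turning with the jaws and the skirt is still raised. I carry on.

```bash
python3 -m crank '{"travel":[[0,0,0],[0,0,0],[0,0,0],[0,0,0]],"yaw":[0.5,1,1.5,2]}' >/dev/null; python3 f.py
```

```text
turn 0.922 z 165.67 Fz 12.1 Tz 0.15 t 11.95
```

```bash
python3 -m crank '{"travel":[[0,0,0],[0,0,0],[0,0,0],[0,0,0]],"yaw":[0.5,1,1.5,2]}' >/dev/null; python3 f.py
```

```text
turn 0.957 z 165.65 Fz 13.4 Tz 0.20 t 12.35
```

```bash
python3 -m crank '{"travel":[[0,0,0],[0,0,0],[0,0,0],[0,0,0]],"yaw":[0.5,1,1.5,2]}' >/dev/null; python3 f.py
```

```text
turn 0.992 z 165.63 Fz 13.4 Tz 0.15 t 12.75
```

```bash
python3 -m crank '{"travel":[[0,0,0],[0,0,0],[0,0,0],[0,0,0]],"yaw":[0.5,1,1.5,2]}' >/dev/null; python3 f.py
```

```text
turn 1.026 z 165.66 Fz 12.8 Tz 0.17 t 13.15
```

```bash
python3 -m crank '{"travel":[[0,0,0],[0,0,0],[0,0,0],[0,0,0]],"yaw":[0.5,1,1.5,2]}' >/dev/null; python3 f.py
```

```text
turn 1.062 z 165.66 Fz 13.4 Tz 0.25 t 13.55
```

```bash
python3 -m crank '{"travel":[[0,0,0],[0,0,0],[0,0,0],[0,0,0]],"yaw":[0.5,1,1.5,2]}' >/dev/null; python3 f.py
```

```text
turn 1.096 z 165.64 Fz 13.2 Tz 0.12 t 13.95
```

```bash
python3 -m crank '{"travel":[[0,0,0],[0,0,0],[0,0,0],[0,0,0]],"yaw":[0.5,1,1.5,2]}' >/dev/null; python3 f.py
```

```text
turn 1.131 z 165.65 Fz 12.5 Tz 0.24 t 14.35
```

```bash
python3 -m crank '{"travel":[[0,0,0],[0,0,0],[0,0,0],[0,0,0]],"yaw":[0.5,1,1.5,2]}' >/dev/null; python3 f.py
```

```text
turn 1.166 z 165.60 Fz 13.1 Tz 0.12 t 14.75
```

```bash
python3 -m crank '{"travel":[[0,0,0],[0,0,0],[0,0,0],[0,0,0]],"yaw":[0.5,1,1.5,2]}' >/dev/null; python3 f.py
```

```text
turn 1.201 z 165.53 Fz 10.5 Tz 0.20 t 15.15
```

```bash
python3 -m crank '{"travel":[[0,0,0],[0,0,0],[0,0,0],[0,0,0]],"yaw":[0.5,1,1.5,2]}' >/dev/null; python3 f.py
```

```text
turn 1.236 z 165.43 Fz 7.3 Tz 0.10 t 15.55
```

Fz fell from 13 to 7 N and z sank, so the key is probably dropping into the notch. I stop turning and press gently.

```bash
python3 -m crank '{"travel":[[0.2,0,0],[0.4,0,0],[0.4,0,0]],"yaw":[0,0,0]}' >/dev/null; python3 f.py
```

```text
turn 1.236 z 164.84 Fz 3.4 Tz -0.03 t 15.85
```

```bash
python3 -m crank '{"travel":[[0.2,0,0],[0.4,0,0],[0.4,0,0]],"yaw":[0,0,0]}' >/dev/null; python3 f.py
```

```text
turn 1.236 z 164.45 Fz 4.5 Tz -0.04 t 16.15
```

It sinks at about 4 N, which is just friction, so it is in the notch. I continue down.

```bash
python3 -m crank '{"travel":[[0.4,0,0],[0.8,0,0],[1.2,0,0],[1.6,0,0],[2,0,0],[2,0,0]],"yaw":[0,0,0,0,0,0]}' >/dev/null; python3 f.py
```

```text
turn 1.236 z 162.50 Fz 5.2 Tz -0.12 t 16.75
```

```bash
python3 -m crank '{"travel":[[0.4,0,0],[0.8,0,0],[1.2,0,0],[1.5,0,0],[1.5,0,0]],"yaw":[0,0,0,0,0]}' >/dev/null; python3 f.py
```

```text
turn 1.236 z 161.06 Fz 6.6 Tz -0.16 t 17.25
```

```bash
python3 -m crank '{"travel":[[0.3,0,0],[0.6,0,0],[0.6,0,0]],"yaw":[0,0,0]}' >/dev/null; python3 f.py
```

```text
turn 1.236 z 160.48 Fz 7.7 Tz -0.22 t 17.55
```

```bash
python3 -m crank '{"travel":[[0.2,0,0],[0.4,0,0],[0.4,0,0]],"yaw":[0,0,0]}' >/dev/null; python3 f.py
```

```text
turn 1.236 z 160.23 Fz 11.8 Tz -0.22 t 17.85
```

```bash
python3 -m crank '{"travel":[[0.2,0,0],[0.3,0,0],[0.3,0,0]],"yaw":[0,0,0]}' >/dev/null; python3 f.py
```

```text
turn 1.236 z 160.13 Fz 16.4 Tz -0.18 t 18.15
```

It has bottomed or is close to it, with a small side torque. I relieve the torque slightly and look.

```bash
python3 -m crank '{"travel":[[0,0,0],[0,0,0],[0,0,0]],"yaw":[0.4,0.7,0.7]}' ; python3 f.py;  python3 - <<'E'
from plant import eyes,ctrl
from h import *
print(ctrl.get_state()["torque"])
s=eyes.capture("scene"); crop(s,290,160,130,130,5,"pics/s7.png")
E
```

```text
clock: 18.45
eef_pos: [0.487, 0.0962, 0.1601]
tool_rot: [0.529, 0.469, 0.529, -0.47]
force: [-7.2, 0.2, 17.1]
width: 0.0198
  turn 1.248 z 160.13 Fz 17.1 Tz -0.09 t 18.45
[ 0.05023354  1.50644338 -0.0857188 ]
```

View pics/s7.png

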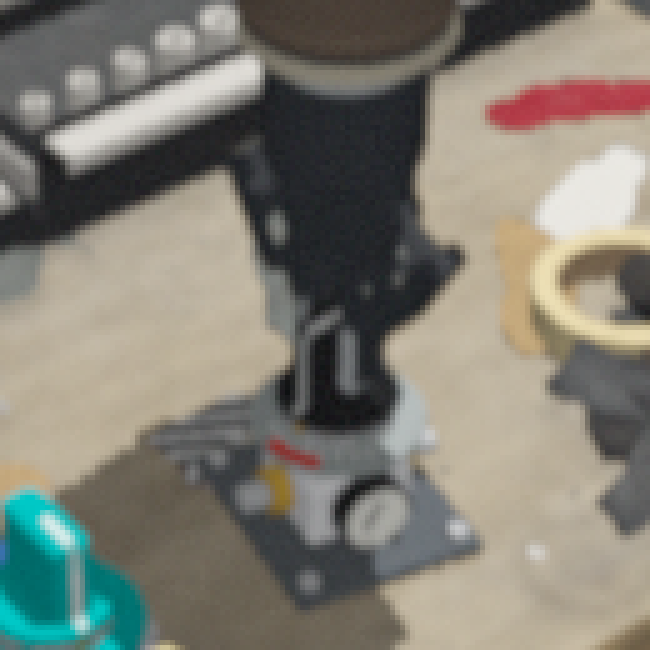

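The skirt has dropped back onto the dial (its lower edge is at crop row ~428, as in the first home view), with the pointer at (300,412) against the red band. I give it one more small press.

```bash
python3 -m crank '{"travel":[[0.1,0,0],[0.25,0,0],[0.25,0,0]],"yaw":[0,0,0]}' >/dev/null; python3 f.py
```

```text
turn 1.248 z 160.04 Fz 21.3 Tz -0.05 t 18.8
```

```bash
python3 -m crank '{"travel":[[-0.4,0,0],[-0.8,0,0],[-0.8,0,0]],"yaw":[0,0,0]}' >/dev/null; python3 f.py; python3 -m crank '{"travel":[[0,0,0],[0,0,0],[0,0,0],[0,0,0],[0,0,0],[0,0,0],[0,0,0],[0,0,0]],"yaw":[0,0,0,0,0,0,0,0]}' 100 20; python3 f.py
```

```text
turn 1.248 z 160.22 Fz 5.3 Tz -0.10 t 19.1
clock: 19.9
eef_pos: [0.4872, 0.0962, 0.1603]
tool_rot: [0.529, 0.469, 0.529, -0.469]
force: [-0.2, -0.3, 0.1]
width: 0.0855
  turn 1.248 z 160.26 Fz 0.1 Tz 0.03 t 19.9
```

Released with no residual force. I retreat upwards and check.

```bash
python3 -m crank '{"travel":[[-10,0,0],[-30,0,0],[-60,0,0],[-95,0,0],[-130,0,0],[-150,0,0],[-150,0,0]],"yaw":[0,0,0,0,0,0,0]}'; python3 - <<'E'
from plant import eyes,ctrl
from h import *
s=eyes.capture("scene"); p=eyes.capture("top")
def model(turn,lift):
    a0=YAW-turn; P=[]
    for a in np.arange(0,6.28,.25): P.append((C[0]+.029*np.cos(a),C[1]+.029*np.sin(a),.079+lift))
    for r,z in((.026,.079+lift),): P.append((C[0]-r*np.cos(a0),C[1]-r*np.sin(a0),z))
    for sx in(-.023,.023):
        for sy in(-.01,.01): P.append((C[0]+sx*np.cos(a0)-sy*np.sin(a0),C[1]+sx*np.sin(a0)+sy*np.cos(a0),.121+lift))
    return np.array(P)
print(pr(s,model(1.23,0))[-5:].round(1).tolist(), (pr(s,model(1.23,.006))-pr(s,model(1.23,0)))[0])
crop(s,290,160,130,130,5,"pics/s8.png")
crop(s,320,200,70,70,8,"pics/s8b.png",[(u,(255,0,255)) for u in pr(s,model(1.23,0))])
cv2.imwrite("pics/full8.png",s["pixels"][:,:,::-1])
E
```

```text
clock: 20.6
eef_pos: [0.4883, 0.0964, 0.3138]
tool_rot: [0.53, 0.471, 0.528, -0.468]
force: [0.8, 0.1, -0.5]
width: 0.0853
[[350.5, 241.9], [354.7, 229.1], [348.4, 225.3], [368.3, 220.3], [362.0, 216.7]] [ 0.01715148 -1.95939684]
```

View pics/s8.png

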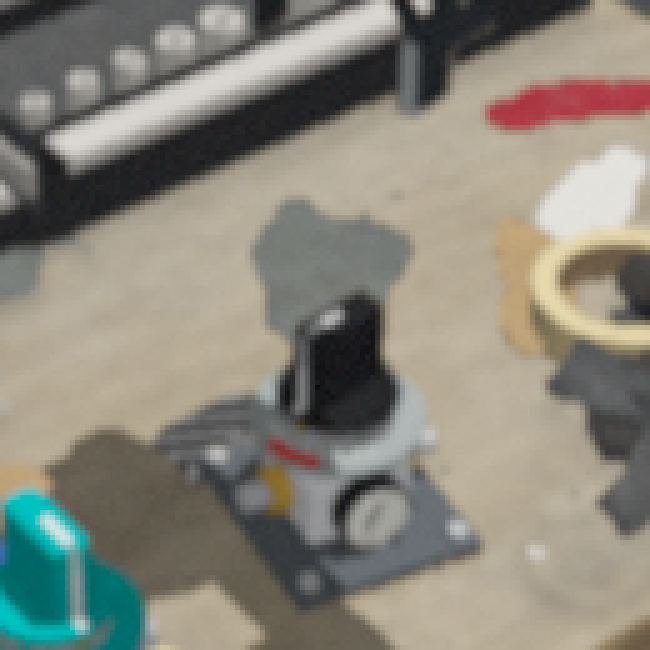

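View pics/s8b.png

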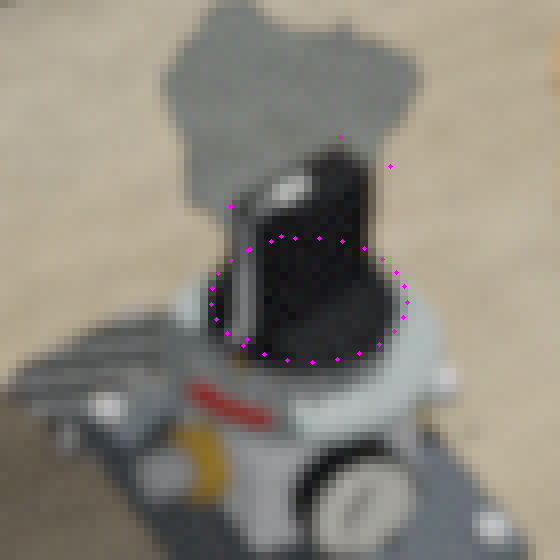

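View pics/full8.png

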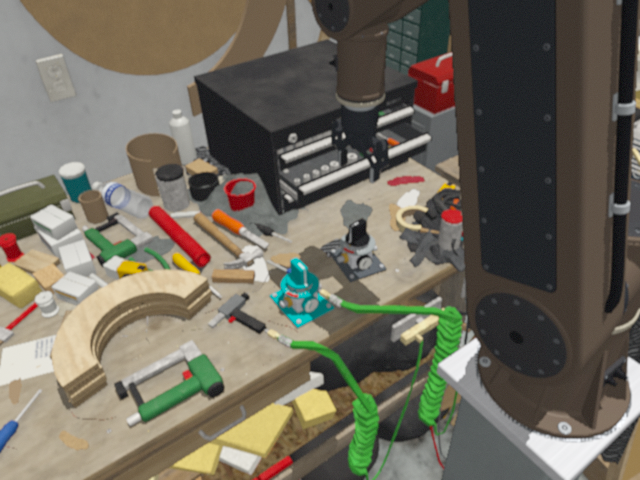

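The pointer is inside the red band, the knob is back at home height and the bystanders are unmoved. As a final check of "fully home", I press lightly on the bar top with shut fingers.

```bash
python3 -m crank '{"travel":[[0,0,0],[0,0,0],[0,0,0],[20,0,0],[50,0,0],[80,0,0],[100,0,0],[106,0,0],[108,0,0],[108,0,0]],"yaw":[0,0,0,0,0,0,0,0,0,0]}' 0 20; python3 f.py
```

```text
clock: 21.7
eef_pos: [0.4875, 0.0963, 0.2027]
tool_rot: [0.529, 0.47, 0.529, -0.469]
force: [-0.9, -0.6, 0.2]
width: -0.0005
  turn 1.248 z 202.68 Fz 0.2 Tz 0.03 t 21.7
```

```bash
python3 -m crank '{"travel":[[2,0,0],[4,0,0],[6,0,0],[7,0,0],[7,0,0]],"yaw":[0,0,0,0,0]}' >/dev/null; python3 f.py; python3 -m crank '{"travel":[[0.3,0,0],[0.6,0,0],[0.8,0,0],[0.8,0,0]],"yaw":[0,0,0,0]}' >/dev/null; python3 f.py
```

```text
turn 1.248 z 195.22 Fz 0.2 Tz -0.01 t 22.2
  turn 1.248 z 194.45 Fz 0.3 Tz 0.02 t 22.6
```

```bash
for i in 1 2; do python3 -m crank '{"travel":[[0.2,0,0],[0.4,0,0],[0.4,0,0]],"yaw":[0,0,0]}' >/dev/null; python3 f.py; done
```

```text
turn 1.248 z 194.12 Fz 2.6 Tz 0.01 t 22.9
  turn 1.248 z 194.02 Fz 9.0 Tz 0.00 t 23.2
```

```bash
python3 -m crank '{"travel":[[0.2,0,0],[0.3,0,0],[0.3,0,0]],"yaw":[0,0,0]}' >/dev/null; python3 f.py; python3 -m crank '{"travel":[[-5,0,0],[-25,0,0],[-60,0,0],[-95,0,0],[-120,0,0],[-120,0,0],[-120,0,0]],"yaw":[0,0,0,0,0,0,0]}'; python3 - <<'E'
from plant import eyes,ctrl
from h import *
s=eyes.capture("scene");crop(s,290,160,130,130,5,"pics/s9.png")
E
```

```text
turn 1.248 z 193.96 Fz 14.7 Tz -0.01 t 23.5
clock: 24.2
eef_pos: [0.4872, 0.0962, 0.3136]
tool_rot: [0.529, 0.47, 0.529, -0.469]
force: [-0.6, 0.2, -0.3]
width: -0.0001
```

View pics/s9.png

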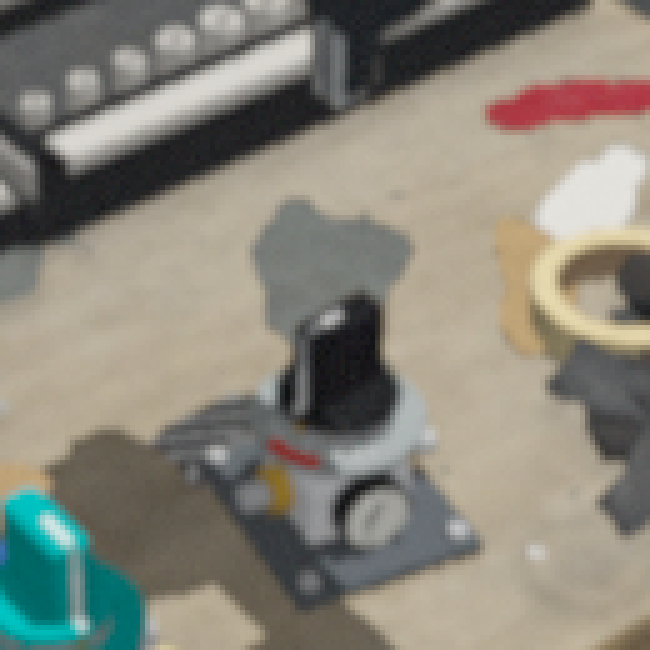

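The picture is unchanged: pointer at crop (302,415) by the red band (295,453), knob seated, gripper clear. I hand in.

```bash
python3 -c "
from plant import ctrl
print(ctrl.hand_in())"
```

```text
the job is handed in; nothing more can be done
None
```

The regulator with the grey body and black knob is set: the knob is locked in the notch at about 1.24 rad, inside the red band, and released. I handed in at about 24 s.

- **Sequence:** I pulled the knob up 10 mm and turned it clockwise to 0.64 rad. I then felt for the notch with 10–13 N of push in 2° steps. At about 1.20–1.24 rad the push fell to 7 N and the knob sank, so I stopped turning and pressed it home. The highest push I read was 21 N, against the 25 N limit.
- **Home check:** I pressed on the bar top with shut fingers. They made contact at 121 mm above the bench, which is the home height, and the knob did not sink under 15 N.
- **Picture check:** The last picture showed the knob down and the pointer by the red band. The gripper was clear and read no force beyond noise. The bystanders looked unmoved in the full view after release; I judged that by eye and did not measure it.
- **Disagreements:**
  - With the knob gripped, the drop from collar to home read about 5.5 mm instead of 6. I put that down to a little slip in the grip, which the press check bore out.
  - A side torque of about 0.2 N m showed up near home, and I eased it by turning the gripper 0.7° further with the knob already in the notch, within its play.

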